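# Load the vibratory polisher through its guarded drop gate

### The arm

A 6-joint arm with a two-finger parallel gripper is mounted at the origin on the work surface. World frame = base frame: x ahead of the robot, y to its left, z up, the work surface at z = 0. Lengths are in m, angles in rad, forces in N, time in s.
With the tool pointing down it reaches from about 0.3 to 0.875 m from the base axis. Payload 6.4 kg.
Tool frame: the origin (TCP) lies midway between the tips of the shut fingers; the grasp point (between the pads) lies 19 mm behind it; z points along the fingers, y is the line along which they close (so a half turn about z gives the same grasp; the last joint's range is limited). The gripper opens to 85 mm and grips with 20 to 120 N. Pads are 22 mm wide; open, the fingers measure 114 mm over their backs; the gripper's body (76 mm by 85 mm) begins 54 mm behind the grasp point. The pads swing forward as they close: fully open they stand 13 mm farther back than shut.
Start: joints at [0.916, 0.181, 1.607, -0, 1.354, -0.206], TCP at [0.249, 0.518, 0.231] pointing down, gripper open.
Joint ranges: [-2.99, 2.99], [-0.89, 2.07], [0.3, 2.58], [-1.14, 4.28], [0, 2.63], [-3.12, 3.12]. Speed limits (rad/s): [2.57, 2.57, 3.01, 3.14, 3.14, 3.14].

### API

Orientations are given as a unit quaternion [w, x, y, z].
In Python, from bench import ctrl gives the robot as it stands. The module is installed in compiled form; this text tells all that it offers.
- The arm moves only by the tool move_arm, never from a script. Its argument "plan" is one flat list of numbers, 6 for each row, row after row: the shift along the world's x, y, z in units of 50 mm (1.0 is 50 mm), then the turn, a rotation vector about the world's x, y, z in rad. A call has 1 to 10 rows; each row is the pose to reach, as a shift and turn from the pose commanded when the call began; what a row does not reach only later rows make up. A row lasts 1/8 s, in which the tool goes at most 62.5 mm and 10.7 degrees, less where a joint would pass 70% of its speed; a pose out of reach is approached as far as the arm can. A call with a gripper value outside its range is refused whole. "grip" is the finger opening in mm, from 0 to 85.4, set as the call begins (left out, the last holds). The fingers move at their own pace and stop on an object; the grip force is fixed at half the most. Time passes only in rows, so rows that repeat a pose let the fingers close. It gives the time, the measured TCP pose, the force, the opening and the grip force at its end, in the units of the state.
- ctrl.get_obs(): the state, without advancing time (a new reading comes with each control period).
- ctrl.camera(name): name is "scene" or "top" or "wrist"; returns a dict with "pixels" (400x640x3 uint8, red, green, blue), "fx", "fy", "cx", "cy" (pixels), "origin" and "attitude" of the camera in the world. Camera axes: x right, y down, z forward; pixel columns grow to the right and rows downward; lengths in m; the calibration is good to about 2 mm. A picture is of the moment at which its call begins. There is no depth.
- ctrl.hand_in(): hands the job in; it is judged then, once.
The state is a dict: "time_s": time; "q": joint angles; "dq": joint speeds; "joint_efforts": joint torques, N m; "eef_pos": TCP position; "eef_rot": TCP orientation; "wrist_force": force on the tool from outside, world axes, zero at the start; "torque": the same for the moment, N m; "opening": opening from 0.0 (shut) to 1.0 (fully open); "grasp_force": force on a finger pad.
Only numpy, scipy, OpenCV 4.12 (cv2) and the standard library are available. Lean on these libraries where they do the work, as an engineer would, in place of code of your own. Each camera call takes 0.05 s, during which the arm holds its last target. There are 200 camera calls.

### The job

Load the vibratory polisher: tip all five brass castings out of the aluminium scoop tray into the steel hopper on top, then set the empty tray back down flat on the bench and let go of it. Only then flip the red safety catch off by its thumb tab, pull the black-gripped gate lever all the way towards the polisher's front so that every casting drops into the tub, and hold it there: the lever springs shut if let go, so finish while still holding it fully open. Leave the other things on the bench where they are.

Things in the scene. Friction and masses are not known exactly. Their poses are not given: they have to be found in the camera images.
- polisher: green bench vibratory polisher, fixed to the bench. Origin: centre of its underside; x to its back, y to its left (the lever side), z up; its front, with a clear window, faces -x. Housing 220 (x) x 200 mm (y), 137 mm tall, motor bell 45 mm more at the back. Inside is the orange tub; on top stands the steel loading hopper
- hopper_mouth (a point): centre of the hopper's mouth, level with its rim, 217 mm above the bench. Mouth inside 174 mm (polisher x) x 130 mm (polisher y), walls 4 mm with a 6 mm bead. Front and back walls slope in to a throat 94 x 130 mm, closed by the drop gate 78 mm below the rim
- tub_floor (a point): centre of the orange-lined floor of the closed tub, 17 mm above the bench; the tub is about 200 x 188 mm
- gate (a joint): drop gate and hand lever, one piece on one shaft (rad). 0 = shut, lever leaning 0.2 rad back from upright; grows as the lever is pulled to the polisher's front (grip swings to -x and down); stop at 1.05 = fully open. A spring always pulls it shut, about 4 N at the grip when shut, 5 to 9 N when open. While the red catch is on it is propped shut and gives less than 0.07
- lever_grip (a point): middle of the lever's black round grip: 24 mm diameter, 82 mm long, lying along the polisher's y axis on its outer left side, free above, below and at the outer end; 140 mm from the shaft. The flat lever arm (20 x 8 mm) meets its inner end, 43 mm nearer the polisher
- gate_hinge (a point): point on the axis of the lever's shaft, in the plane of the lever arm; the axis runs along the polisher's y
- catch (a joint): red safety catch of the lever (rad): a rocker with an upright thumb tab and a nose that props the lever's lug. 0 to 0.08 = on (tab upright, nose level); grows as the tab is pushed to the polisher's front (-x), which lifts the nose; beyond 0.6 it is well clear, stop at 1.2. About 1 N at the tab moves it; it stays where it is left
- catch_tab (a point): near the top of the red thumb tab, 75 mm from the catch's pivot (the tab ends at 84 mm; 8 to 12 mm thick along x, 20 to 24 mm wide along y), 15 mm clear of the hopper's left wall. Behind it (+x side) 80 mm of free space before the lever, for a finger to push from; the level nose lies below that space, its top 1 mm above the pivot's height
- catch_hinge (a point): pivot of the red catch, in the middle of its width (y), straight below the tab when the catch is on; axis along the polisher's y
- tray: aluminium scoop tray, loose, about 0.2 to 0.3 kg. Origin: centre of its underside, x to its open lip, z up. Pan 140 (x) x 110 mm (y), floor 3 mm thick, walls 27 mm high at the back (-x) and both sides, none at the lip. The castings start to slide in it at a slope of 13 to 20 degrees. A wooden grip lies over its rear half
- tray_grip (a point): middle of the tray's wooden grip, a straight bar along the tray's x axis, 20 mm wide (y), 22 mm high, centred 63 mm above the tray's underside, from 78 mm behind to 10 mm ahead of the tray's origin (this point: 28 mm behind), carried by a post at its rear end; 49 mm free beneath it to the pan, of which castings take 21 mm
- tray_lip (a point): middle of the tray's open lip edge, on top of the floor: 70 mm ahead of the tray's origin
- casting0: chunky brass casting, 24 x 24 mm and 14 mm high with a 16 mm round boss 7 mm high on top, about 45 g; starts in the tray. Origin: centre of its underside
- casting1: chunky brass casting, 24 x 24 mm and 14 mm high with a 16 mm round boss 7 mm high on top, about 45 g; starts in the tray. Origin: centre of its underside
- casting2: chunky brass casting, 24 x 24 mm and 14 mm high with a 16 mm round boss 7 mm high on top, about 45 g; starts in the tray. Origin: centre of its underside
- casting3: chunky brass casting, 24 x 24 mm and 14 mm high with a 16 mm round boss 7 mm high on top, about 45 g; starts in the tray. Origin: centre of its underside
- casting4: chunky brass casting, 24 x 24 mm and 14 mm high with a 16 mm round boss 7 mm high on top, about 45 g; starts in the tray. Origin: centre of its underside
- mug: white ceramic mug, 80 mm wide, 90 mm tall; a bystander, to be left where it is
- jar: amber glass jar with black lid, 68 mm wide, 85 mm tall; a bystander, to be left where it is
- spool: copper wire spool standing on end, 72 mm wide, 60 mm tall; a bystander, to be left where it is
- brush: small bench brush lying flat, under 30 mm high; a bystander, to be left where it is
- hammer: hammer lying flat, under 40 mm high; a bystander, to be left where it is
- screwdriver: screwdriver lying flat, under 40 mm high; a bystander, to be left where it is
- tape: roll of yellow tape lying flat, 100 mm wide, 24 mm high; a bystander, to be left where it is

How it is judged:
By the outcome, as a careful person would: the job done as asked, in the order asked, and still so for the second after the job is handed in, while the arm keeps its last pose, push and grip.
It also fails if it takes over 72 s, if anything falls off the work surface, if the arm or the gripper's body presses on something with over 40 N, if the wrist force passes 120 N, or if a joint passes its speed limit or range.

## Working session

There is one attempt and no reset: what is moved stays moved. The work goes in short steps, Python scripts to look and compute and a tool call to move; the robot and the scene stay as the last step left them, time stands still between calls to the robot, and variables do not carry over. Pictures are saved under pics/ and viewed, at most 10 in all, crops included, and the job is handed in when it is done.

Besides the shell and the picture viewer there is one more tool, called after "Request:" as name(argument=value, ...) on one line, values as JSON. move_arm: Moves the arm, as the interface text tells. Its arguments: {"type":"object","properties":{"plan":{"type":"array"},"grip":{"type":"number"}},"required":["plan"]}

```bash
mkdir -p pics; cat > h.py <<'E'
import numpy as np, cv2
from scipy.spatial.transform import Rotation as R
from bench import ctrl
def att(c):
    a=np.array(c["attitude"],float)
    return a if a.shape==(3,3) else R.from_quat(a,scalar_first=True).as_matrix()
def ray(c,u,v):
    d=att(c)@np.array([(u-c["cx"])/c["fx"],(v-c["cy"])/c["fy"],1.]); return np.array(c["origin"]),d/np.linalg.norm(d)
def onz(c,u,v,z):
    o,d=ray(c,u,v); return o+d*(z-o[2])/d[2]
def two(c1,p1,c2,p2):
    o1,d1=ray(c1,*p1);o2,d2=ray(c2,*p2)
    s=np.linalg.lstsq(np.c_[d1,-d2],o2-o1,rcond=None)[0]
    a=o1+d1*s[0];b=o2+d2*s[1]; return (a+b)/2,np.linalg.norm(a-b)
def proj(c,p):
    q=att(c).T@(np.array(p)-c["origin"]); return np.array([c["fx"]*q[0]/q[2]+c["cx"],c["fy"]*q[1]/q[2]+c["cy"]])
def save(c,n): cv2.imwrite(f"pics/{n}.png",c["pixels"][:,:,::-1])
E
cat > a.py <<'E'
from h import *
import pickle
C={}
for n in("scene","top","wrist"):
    C[n]=ctrl.camera(n); print(n,C[n]["fx"],C[n]["cx"],C[n]["cy"],C[n]["origin"],np.round(C[n]["attitude"],3).tolist())
    save(C[n],n+"0")
pickle.dump(C,open("c0.pkl","wb"))
print(ctrl.get_obs())
E
python3 a.py
```

```text
scene 370.3991892668375 316.879685412647 201.813565401181 [ 1.21817727 -0.34841007  0.73079181] [-0.406, 0.765, 0.448, -0.223]
top 376.4211010331593 315.87112269560436 196.72457271723772 [0.33952344 0.04179748 1.27216042] [0.071, -0.701, 0.706, -0.072]
wrist 332.6708382952834 315.5726112969799 199.06201534350618 [0.18043183 0.55111411 0.37309917] [0.128, 0.837, 0.526, 0.079]
{'time_s': 0.15, 'q': array([ 9.15749220e-01,  1.81366600e-01,  1.60776403e+00,  9.94743847e-06,
        1.35385039e+00, -2.06292990e-01]), 'dq': array([-0.00156627, -0.00308733, -0.00404917, -0.00104   , -0.00014008,
        0.00065076]), 'joint_efforts': array([ 1.79267594e-03, -4.45260179e+01, -3.51693642e+01, -3.33064418e-04,
        5.81760003e-03, -2.26769720e-05]), 'eef_pos': array([0.24916953, 0.51772996, 0.23060016]), 'eef_rot': array([-2.94220873e-04,  2.22500073e-01,  9.74932426e-01, -6.28768364e-04]), 'wrist_force': array([ 0.43616874, -0.4148845 , -0.12220478]), 'torque': array([0.01365115, 0.00228048, 0.02328788]), 'grasp_force': 0.0, 'opening': 0.9994610838389655}
```

View pics/scene0.png

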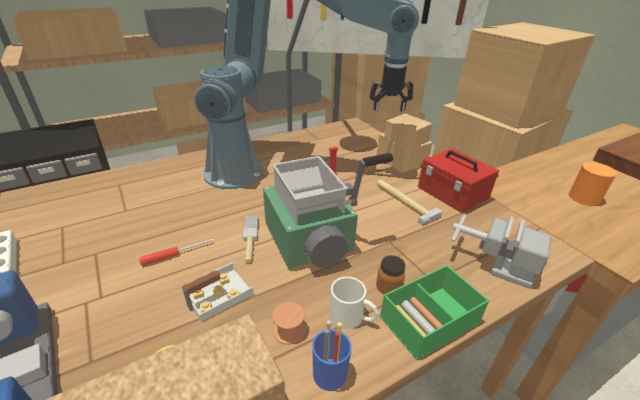

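View pics/top0.png

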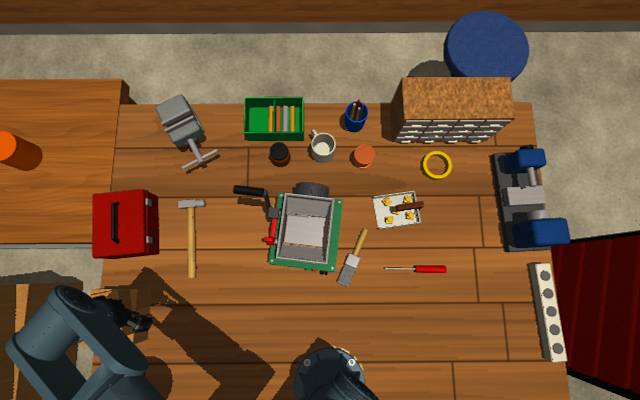

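The scene view shows the polisher at about (310,215) and the tray at (217,292). In the top view the hopper is at (306,228), the lever grip at (250,190), the red catch at (270,238) and the tray at (398,208), with its lip towards the hopper (+y).

```bash
cat > b.py <<'E'
from h import *
import pickle
C=pickle.load(open("c0.pkl","rb"));t=C["top"];s=C["scene"]
def crop(c,x,y,w,h,k): return cv2.resize(c["pixels"][y:y+h,x:x+w,::-1],None,fx=k,fy=k,interpolation=cv2.INTER_CUBIC)
a=crop(t,225,175,130,100,3.0769231)[:300,:400]; b=crop(t,365,180,65,49,6.1538462)[:300,:400]
c=crop(s,255,140,146,110,2.739726)[:300,:400]; d=crop(s,175,255,87,65,4.597701)[:300,:400]
P=lambda i:cv2.copyMakeBorder(i,0,300-i.shape[0],0,400-i.shape[1],0)
cv2.imwrite("pics/comp.png",np.vstack([np.hstack([P(a),P(b)]),np.hstack([P(c),P(d)])]))
def blob(c,m,name,box):
    x0,y0,x1,y1=box; mm=np.zeros(m.shape,np.uint8); mm[y0:y1,x0:x1]=m[y0:y1,x0:x1]
    n,l,st,ce=cv2.connectedComponentsWithStats(mm)
    for i in range(1,n):
        if st[i,4]>8:
            r=cv2.minAreaRect(np.argwhere(l==i)[:,::-1].astype(np.float32)); print(name,st[i].tolist(),ce[i].round(1),"rect",np.round(r[0],1),np.round(r[1],1),round(r[2],1), "corners",cv2.boxPoints(r).round(1).tolist())
for c,n,bx in((t,"top",(225,180,345,275)),(s,"scene",(255,140,400,270))):
    p=c["pixels"].astype(int);r,g,b=p[...,0],p[...,1],p[...,2]
    blob(c,((r>110)&(g<60)&(b<60)).astype(np.uint8),n+" red",bx)
    blob(c,((p.max(2)<50)).astype(np.uint8),n+" black",bx)
    blob(c,((g>r*1.3)&(g>b*1.1)&(g>45)).astype(np.uint8),n+" green",bx)
    bx2=(365,185,430,235) if n=="top" else (175,258,262,320)
    blob(c,((abs(r-g)<25)&(abs(g-b)<30)&(r>95)).astype(np.uint8),n+" alu",bx2)
    blob(c,((r<125)&(r>b*1.6)&(g<75)).astype(np.uint8),n+" wood",bx2)
    blob(c,((abs(r-g)<15)&(abs(g-b)<20)&(r>100)).astype(np.uint8),n+" hop",bx)
E
python3 b.py
```

```text
top red [264, 218, 13, 27, 154] [271.5 232.3] rect [270.  230.7] [10.2 26.3] 7.6 corners [[263.20001220703125, 243.10000610351562], [266.70001220703125, 217.0], [276.79998779296875, 218.39999389648438], [273.29998779296875, 244.39999389648438]]
top black [293, 184, 8, 10, 61] [296.9 189. ] rect [296.5 188.5] [9. 7.] 90.0 corners [[293.0, 184.0], [300.0, 184.0], [300.0, 193.0], [293.0, 193.0]]
top black [234, 186, 36, 30, 316] [252.6 193. ] rect [254.5 194.7] [43.6 19.2] 34.5 corners [[231.10000610351562, 190.3000030517578], [241.89999389648438, 174.5], [277.8999938964844, 199.1999969482422], [267.0, 215.0]]
top black [322, 187, 7, 10, 25] [326.  192.4] rect [326.1 192.4] [4.6 9.8] 24.0 corners [[322.0, 196.0], [326.0, 187.0], [330.20001220703125, 188.89999389648438], [326.20001220703125, 197.89999389648438]]
top black [278, 223, 2, 13, 13] [278.4 229. ] rect [278.3 229. ] [ 0.9 12. ] 7.1 corners [[277.1000061035156, 234.89999389648438], [278.6000061035156, 223.0], [279.5, 223.10000610351562], [278.0, 235.0]]
top black [275, 245, 2, 13, 14] [275.4 250.9] rect [275.3 251. ] [ 1. 12.] 7
[... 3908 characters left out ...]
 2.2] 56.3 corners [[360.0, 160.0], [361.79998779296875, 158.8000030517578], [364.5, 162.6999969482422], [362.6000061035156, 163.89999389648438]]
scene hop [255, 172, 5, 5, 21] [256.9 174. ] rect [257. 174.] [4. 4.] 90.0 corners [[255.0, 172.0], [259.0, 172.0], [259.0, 176.0], [255.0, 176.0]]
scene hop [255, 216, 3, 25, 70] [255.9 227.2] rect [256. 228.] [24.  2.] 90.0 corners [[255.0, 216.0], [257.0, 216.0], [257.0, 240.0], [255.0, 240.0]]
scene hop [305, 225, 39, 27, 445] [321.4 235.2] rect [322.4 235.5] [18.4 37.7] 64.9 corners [[301.3999938964844, 235.10000610351562], [335.6000061035156, 219.10000610351562], [343.3999938964844, 235.8000030517578], [309.20001220703125, 251.8000030517578]]
```

View pics/comp.png

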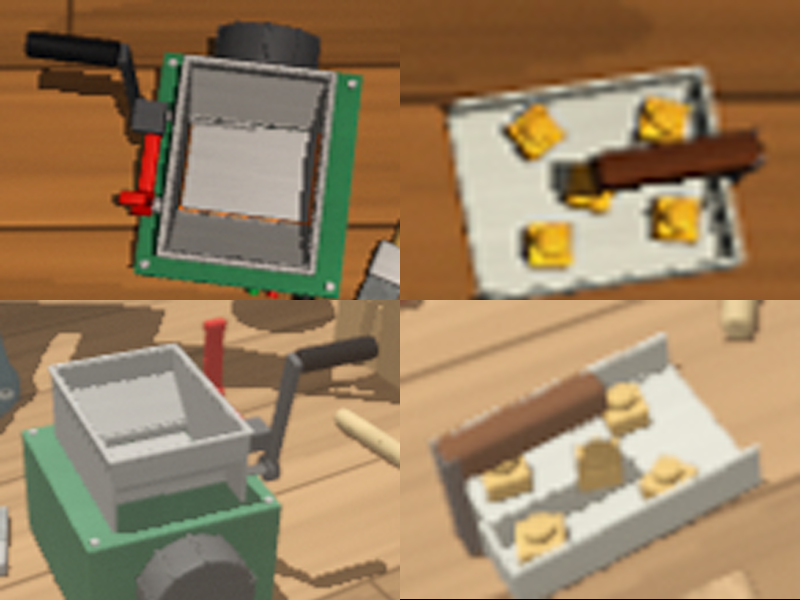

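The composite shows these full-frame pixels. The hopper rim corners in the top view are (284,193.5), (334,199.4), (326,264) and (277,258.5). The lever grip runs from (234,189) to (263,192), and the catch tab top is near (269,240). The tray grip runs from (397.5,207.6) to (423.5,204).

```bash
cat > c.py <<'E'
from h import *
import pickle
np.set_printoptions(precision=4,suppress=True)
C=pickle.load(open("c0.pkl","rb"));t=C["top"];s=C["scene"]
T=lambda x,y:(225+x/3.0769,175+y/3.0769); S=lambda x,y:(255+x/2.7397,140+(y-300)/2.7397)
U=lambda x,y:(365+(x-400)/6.1538,180+y/6.1538); V=lambda x,y:(175+(x-400)/4.5977,255+(y-300)/4.5977)
rim=[onz(t,*T(*p),.217) for p in((182,57),(335,75),(311,274),(160,257))]
rs=[onz(s,*S(*p),.217) for p in((250,433),(110,462),(52,368),(175,347))]
for n,r in(("rimtop",rim),("rimsc",rs)):
    r=np.array(r);print(n,r[:,:2].tolist(),"ctr",r.mean(0),"sizes",np.linalg.norm(r[0]-r[1]),np.linalg.norm(r[1]-r[2]),"yaw",np.arctan2(*((r[0]+r[1]-r[2]-r[3])[[1,0]])))
h=np.array([onz(t,*T(*p),.137) for p in((163,52),(360,75),(338,297),(135,272))]);print("housing",h.mean(0),np.linalg.norm(h[0]-h[1]),np.linalg.norm(h[1]-h[2]),"yaw",np.arctan2(*((h[0]+h[1]-h[2]-h[3])[[1,0]])))
for n,a,b in(("gripouter",(28,43),(377,347)),("gripmid",(73,48),(340,353)),("gripinner",(118,53),(298,360)),("tabtop",(136,202),(215,322))):
    print(n,two(t,T(*a),s,S(*b)))
for n,f in(("topview",[onz(t,*U(*p),z) for p,z in(((450,100),.027),((480,293),.027),((742,262),.027),((707,68),.027))]),("scene",[onz(s,*V(*p),.027) for p in((665,335),(758,449),)])):
    f=np.array(f);print("tray",n,f.tolist(),f.mean(0))
    if len(f)==4: print("len",np.linalg.norm(f[1]-f[2]),np.linalg.norm(f[0]-f[1]),"yaw",np.arctan2(*((f[0]+f[1]-f[2]-f[3])[[1,0]])))
g=[onz(t,*U(*p),.074) for p in((598,168),(760,147))];print("traygrip",g,np.linalg.norm(g[0]-g[1]))
print("tg scene",[onz(s,*V(*p),.074) for p in((595,380),(442,445))])
E
python3 c.py
```

```text
rimtop [[0.5654846333550988, 0.1295777565328557], [0.5473039546565579, -0.012635687435730604], [0.3655273839306247, 0.012082821502778378], [0.38165709866120556, 0.14771620356295642]] ctr [0.465  0.0692 0.217 ] sizes 0.14337085032650748 0.18344951989313935 yaw -0.11668976884135852
rimsc [[0.5699722780170288, 0.12640215878394223], [0.5508306184234281, -0.010954711196973332], [0.37109352336441337, 0.014720214261897013], [0.3903710683308592, 0.1499002094377082]] ctr [0.4706 0.07   0.217 ] sizes 0.13868421994932023 0.18156162903425335 yaw -0.1359984178253267
housing [0.4668 0.0694 0.137 ] 0.1986542170537205 0.2188812898937455 yaw -0.11517195091980009
gripouter (array([0.5696, 0.2645, 0.2724]), np.float64(0.007538234204754488))
gripmid (array([0.5642, 0.2241, 0.2736]), np.float64(0.00690424148106122))
gripinner (array([0.558 , 0.1823, 0.2742]), np.float64(0.002414419819590441))
tabtop (array([0.4295, 0.1686, 0.2592]), np.float64(0.00825670117914308))
tray topview [[0.5944591550855738, -0.15521342553661582, 0.026999999999999913], [0.48800948652015674, -0.16732135291496428, 0.026999999999999913], [0.5037460562667976, -0.3098494040669237, 0.026999999999999913], [0.6113572908546601, -0.29742300835295815, 0.026999999999999913]] [ 0.5494 -0.2325  0.027 ]
len 0.14339415954831092 0.10713605295644645 yaw 1.6849116344501927
tray scene [[0.4914600338000762, -0.17022934672791193, 0.027000000000000024], [0.5986086313501779, -0.15589287768989765, 0.027000000000000024]] [ 0.545  -0.1631  0.027 ]
traygrip [array([ 0.5478, -0.2241,  0.074 ]), array([ 0.5583, -0.3099,  0.074 ])] 0.08647220397768864
tg scene [array([ 0.5544, -0.2255,  0.074 ]), array([ 0.5612, -0.3062,  0.074 ])]
```

Request:
move_arm(plan=[0, 0, 1.2, 0, 0, 0, 0, 0, 2.4, 0, 0, 0, 0.4, -1, 3.4, 0, 0, -0.1, 0.8, -2, 3.4, 0, 0, -0.2, 1.2, -3, 3.4, 0, 0, -0.3, 1.6, -4, 3.4, 0, 0, -0.4, 2, -5, 3.4, 0, 0, -0.5, 2.4, -6, 3.4, 0, 0, -0.6, 2.8, -7, 3.4, 0, 0, -0.7, 3.2, -8, 3.4, 0, 0, -0.8], grip=85)

```text
time_s: 1.4
eef_pos: [0.4097, 0.1164, 0.4012]
eef_rot: [0.0, 0.586, 0.81, 0.0]
wrist_force: [0.8, 0.4, -0.6]
opening: 0.998
grasp_force: 0.0
```

Request:
move_arm(plan=[0.4, -1, 0, 0, 0, -0.05, 0.8, -2, 0, 0, 0, -0.1, 1.2, -3, 0, 0, 0, -0.15, 1.6, -4, 0, 0, 0, -0.2, 2, -5, 0, 0, 0, -0.2, 2.4, -6, -0.6, 0, 0, -0.2, 2.8, -7, -1.5, 0, 0, -0.2, 2.9, -7.4, -2.6, 0, 0, -0.2, 2.9, -7.4, -3.6, 0, 0, -0.2, 2.9, -7.4, -3.6, 0, 0, -0.2])

```text
time_s: 2.65
eef_pos: [0.5515, -0.2503, 0.2158]
eef_rot: [-0.006, 0.663, 0.749, -0.001]
wrist_force: [-0.3, 0.3, 1.1]
opening: 0.997
grasp_force: 0.0
```

```bash
cat > d.py <<'E'
from h import *
c=ctrl.camera("wrist"); save(c,"wrist1"); t=ctrl.camera("top")
np.set_printoptions(precision=4,suppress=True)
o=ctrl.get_obs();print(o["eef_pos"],o["eef_rot"],o["q"])
p=c["pixels"].astype(int);r,g,b=p[...,0],p[...,1],p[...,2]
m=((r<125)&(r>b*1.6)&(g<75)).astype(np.uint8)
n,l,st,ce=cv2.connectedComponentsWithStats(m)
for i in np.argsort(-st[1:,4])[:3]+1:
    rc=cv2.minAreaRect(np.argwhere(l==i)[:,::-1].astype(np.float32)); print(st[i],[onz(c,*q,.074) for q in cv2.boxPoints(rc)])
E
python3 d.py
```

```text
[ 0.5549 -0.252   0.2226] [0.0003 0.6626 0.749  0.0001] [-0.6208  0.2632  1.5261  0.0001  1.3516 -0.7431]
[ 375    0   73  149 6074] [array([ 0.5876, -0.21  ,  0.074 ]), array([ 0.5859, -0.0989,  0.074 ]), array([ 0.64  , -0.0995,  0.074 ]), array([ 0.6487, -0.2115,  0.074 ])]
[553 158  87  52 982] [array([ 0.7565, -0.2238,  0.074 ]), array([ 0.816 , -0.1861,  0.074 ]), array([ 0.8418, -0.2152,  0.074 ]), array([ 0.7812, -0.2551,  0.074 ])]
[493  22  48  79 892] [array([ 0.6727, -0.1542,  0.074 ]), array([ 0.6743, -0.0974,  0.074 ]), array([ 0.7055, -0.1011,  0.074 ]), array([ 0.7059, -0.1586,  0.074 ])]
```

View pics/wrist1.png

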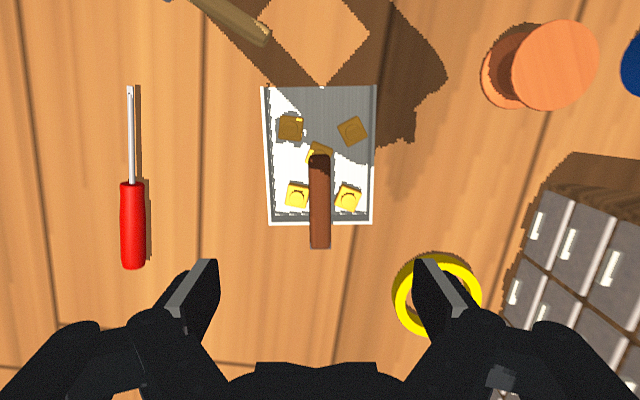

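The wrist view shows the tray grip from (320,155) at its front to (319,248) at its rear, lined up with the fingers. All five castings are in the tray.

```bash
python3 -c "
from h import *
c=ctrl.camera('wrist')
for q in((320,155),(319,248)): print(onz(c,*q,.074))
for q in((264,86),(377,84),(372,223),(270,223)): print(onz(c,*q,.027))
print(ctrl.get_obs()['eef_pos'])"
```

```text
[ 0.55517105 -0.22574366  0.074     ]
[ 0.56546231 -0.31509734  0.074     ]
[ 0.49491235 -0.17394867  0.027     ]
[ 0.60259372 -0.15897809  0.027     ]
[ 0.6223569  -0.30083724  0.027     ]
[ 0.51203096 -0.3142859   0.027     ]
[ 0.55573242 -0.25240672  0.22421292]
```

Request:
move_arm(plan=[0.02, 0, -1, 0, 0, 0, 0.02, 0, -2, 0, 0, 0, 0.02, 0, -2.8, 0, 0, 0, 0.02, 0, -3.3, 0, 0, 0, 0.02, 0, -3.5, 0, 0, 0, 0.02, 0, -3.5, 0, 0, 0])

```text
time_s: 3.55
eef_pos: [0.5567, -0.2525, 0.0481]
eef_rot: [0.001, 0.663, 0.749, 0.0]
wrist_force: [-0.8, 0.1, 0.2]
opening: 0.998
grasp_force: 0.0
```

Request:
move_arm(plan=[0, 0, 0, 0, 0, 0, 0, 0, 0, 0, 0, 0, 0, 0, 0, 0, 0, 0, 0, 0, 0, 0, 0, 0, 0, 0, 0, 0, 0, 0, 0, 0, 0, 0, 0, 0, 0, 0, 0, 0, 0, 0, 0], grip=0)

```text
schema error: expected a multiple of 6 numbers
```

Request:
move_arm(plan=[0, 0, 0, 0, 0, 0, 0, 0, 0, 0, 0, 0, 0, 0, 0, 0, 0, 0, 0, 0, 0, 0, 0, 0, 0, 0, 0, 0, 0, 0, 0, 0, 0, 0, 0, 0], grip=0)

```text
time_s: 4.3
eef_pos: [0.5558, -0.2522, 0.0469]
eef_rot: [0.0, 0.663, 0.749, 0.0]
wrist_force: [-1.7, 0.2, 6.4]
opening: 0.221
grasp_force: 61.0
```

Request:
move_arm(plan=[0, 0, 0.1, 0, 0, 0, 0, 0, 0.3, 0, 0, 0, 0, 0, 0.6, 0, 0, 0, 0, 0, 1, 0, 0, 0, 0, 0, 1.5, 0, 0, 0, 0, 0, 2, 0, 0, 0, 0, 0, 2.5, 0, 0, 0, 0, 0, 3, 0, 0, 0, 0, 0, 3.4, 0, 0, 0, 0, 0, 3.6, 0, 0, 0])

```text
time_s: 5.55
eef_pos: [0.556, -0.2522, 0.2285]
eef_rot: [0.001, 0.663, 0.749, 0.0]
wrist_force: [-0.1, -0.7, -5.3]
opening: 0.223
grasp_force: 59.5
```

Request:
move_arm(plan=[0, 0, 0.2, 0, 0, 0, 0, 0, 0.5, 0, 0, 0, 0, 0, 0.9, 0, 0, 0, 0, 0, 1.3, 0, 0, 0, 0, 0, 1.6, 0, 0, 0, 0, 0, 1.7, 0, 0, 0, 0, 0, 1.7, 0, 0, 0])

```text
time_s: 6.42
eef_pos: [0.5555, -0.2519, 0.3114]
eef_rot: [0.0, 0.663, 0.749, 0.0]
wrist_force: [-0.4, 0.4, -4.9]
opening: 0.221
grasp_force: 59.6
```

```bash
cat > e.py <<'E'
from h import *
np.set_printoptions(precision=4,suppress=True)
o=ctrl.get_obs();print(o["eef_pos"],o["eef_rot"],o["q"],o["wrist_force"],o["torque"])
# pour: wanted lip pose; tool->tray in grasp frame
yaw=-0.12; P=np.array([.468,.0695,0]); Rp=R.from_euler("z",yaw)
Rt=R.from_quat(o["eef_rot"],scalar_first=True)
# tray origin relative to TCP now: tray underside 46.5mm below, tray x yaw 1.687
tx=R.from_euler("z",1.687)
off=np.array([0,0,-.0465])+tx.apply([.020,0,0])   # TCP->tray origin
lip=off+tx.apply([.07,0,.003])
dz=yaw+np.pi/2-1.687                    # align tray x with polisher +y
for th,ly,lz in((0,-.035,.26),(.2,-.035,.25),(.5,-.035,.24),(.9,-.035,.235)):
    tgt=P+Rp.apply([0,ly,lz])
    turn=R.from_rotvec(Rp.apply([-th,0,0]))*R.from_euler("z",dz)
    tcp=tgt-turn.apply(lip)
    print(th,"tcp",tcp,"shift",(tcp-o["eef_pos"])/.05,"turn",turn.as_rotvec())
E
python3 e.py
```

```text
[ 0.5555 -0.2519  0.3114] [0.0001 0.6627 0.7489 0.    ] [-0.6201  0.2046  1.4182 -0.      1.5186 -0.7421] [-0.4303  0.4035 -4.9206] [-0.0612  0.0291 -0.0136]
0 tcp [ 0.453  -0.0546  0.3035] shift [-2.049   3.9463 -0.1582] turn [ 0.      0.     -0.2362]
0.2 tcp [ 0.4543 -0.0442  0.3105] shift [-2.024   4.1535 -0.018 ] turn [-0.2005  0.0004 -0.2354]
0.5 tcp [ 0.4569 -0.023   0.3213] shift [-1.9727  4.5792  0.1982] turn [-0.5011  0.001  -0.2313]
0.9 tcp [0.4612 0.013  0.3325] shift [-1.8859  5.2991  0.4226] turn [-0.902   0.0017 -0.22  ]
```

Request:
move_arm(plan=[-0.05, 0.1, 0, 0, 0, -0.01, -0.16, 0.3, 0, 0, 0, -0.02, -0.31, 0.6, 0, 0, 0, -0.04, -0.52, 1, 0, 0, 0, -0.06, -0.75, 1.45, 0, 0, 0, -0.09, -0.98, 1.9, 0, 0, 0, -0.12, -1.2, 2.35, 0, 0, 0, -0.15, -1.45, 2.8, 0, 0, 0, -0.18, -1.66, 3.2, 0, 0, 0, -0.2, -1.8, 3.5, 0, 0, 0, -0.22])

```text
time_s: 7.68
eef_pos: [0.4643, -0.0751, 0.3113]
eef_rot: [0.0, 0.741, 0.671, 0.0]
wrist_force: [0.4, 0.8, -3.6]
opening: 0.227
grasp_force: 59.5
```

Request:
move_arm(plan=[-0.12, 0.2, 0, 0, 0, -0.01, -0.2, 0.35, 0, 0, 0, -0.02, -0.25, 0.43, 0, 0, 0, -0.02, -0.25, 0.45, 0, 0, 0, -0.02, -0.25, 0.45, 0, 0, 0, -0.02])

```text
time_s: 8.3
eef_pos: [0.4531, -0.0547, 0.3112]
eef_rot: [0.0, 0.748, 0.664, -0.0]
wrist_force: [0.7, 0.0, -4.9]
opening: 0.224
grasp_force: 59.5
```

```bash
python3 -c "
from h import *
c=ctrl.camera('top');s=ctrl.camera('scene')
k=lambda i:cv2.resize(i,(400,300),interpolation=cv2.INTER_CUBIC)
cv2.imwrite('pics/p2.png',np.hstack([k(c['pixels'][150:300,240:440,::-1]),k(s['pixels'][80:260,190:430,::-1])]))
o=ctrl.get_obs();print(o['eef_pos'],o['q'])"; python3 e.py
```

```text
[ 0.45311716 -0.05472118  0.31120189] [-3.81180013e-01 -1.54487557e-01  1.78544466e+00 -8.41376531e-05
  1.51078812e+00 -2.62850268e-01]
[ 0.4531 -0.0547  0.3112] [-0.      0.7477  0.6641 -0.0001] [-0.3812 -0.1545  1.7854 -0.0001  1.5108 -0.2629] [ 0.0746  0.3817 -6.0975] [-0.0468  0.0269  0.0215]
0 tcp [ 0.453  -0.0546  0.3035] shift [-0.0016  0.0024 -0.154 ] turn [ 0.      0.     -0.2362]
0.2 tcp [ 0.4543 -0.0442  0.3105] shift [ 0.0234  0.2096 -0.0138] turn [-0.2005  0.0004 -0.2354]
0.5 tcp [ 0.4569 -0.023   0.3213] shift [0.0747 0.6353 0.2024] turn [-0.5011  0.001  -0.2313]
0.9 tcp [0.4612 0.013  0.3325] shift [0.1615 1.3552 0.4268] turn [-0.902   0.0017 -0.22  ]
```

View pics/p2.png

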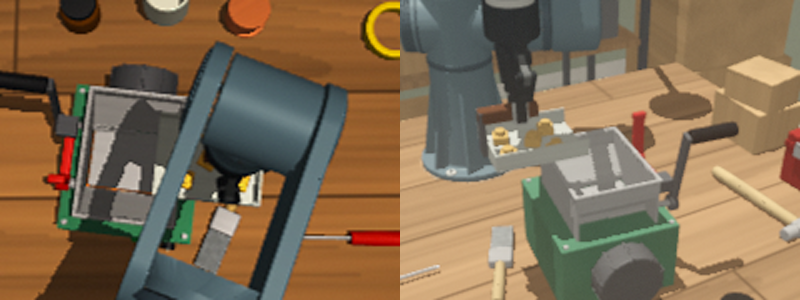

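Request:
move_arm(plan=[0, 0.05, -0.04, -0.05, 0.006, 0, 0.01, 0.1, -0.06, -0.1, 0.012, 0, 0.02, 0.16, -0.04, -0.15, 0.018, 0, 0.02, 0.21, -0.01, -0.2, 0.024, 0, 0.03, 0.28, 0.02, -0.25, 0.03, 0, 0.04, 0.35, 0.05, -0.3, 0.036, 0, 0.05, 0.42, 0.09, -0.35, 0.042, 0, 0.06, 0.49, 0.13, -0.4, 0.048, 0, 0.07, 0.56, 0.16, -0.45, 0.054, 0, 0.07, 0.64, 0.2, -0.5, 0.06, 0])

```text
time_s: 9.65
eef_pos: [0.4569, -0.0223, 0.3215]
eef_rot: [0.166, 0.724, 0.643, -0.187]
wrist_force: [0.7, -0.3, -2.6]
opening: 0.225
grasp_force: 59.8
```

Request:
move_arm(plan=[0.01, 0.09, 0.03, -0.05, 0.006, 0, 0.02, 0.18, 0.06, -0.1, 0.012, 0, 0.03, 0.27, 0.09, -0.15, 0.018, 0, 0.04, 0.36, 0.12, -0.2, 0.024, 0, 0.05, 0.45, 0.14, -0.25, 0.03, 0, 0.06, 0.54, 0.17, -0.3, 0.036, 0, 0.07, 0.63, 0.2, -0.35, 0.042, 0, 0.09, 0.72, 0.23, -0.4, 0.048, 0, 0.09, 0.72, 0.23, -0.4, 0.048, 0, 0.09, 0.72, 0.23, -0.4, 0.048, 0])

```text
time_s: 10.9
eef_pos: [0.4611, 0.0136, 0.3328]
eef_rot: [0.29, 0.672, 0.597, -0.328]
wrist_force: [-0.5, 0.9, -1.7]
opening: 0.225
grasp_force: 59.9
```

```bash
python3 -c "
from h import *
c=ctrl.camera('top');s=ctrl.camera('scene');w=ctrl.camera('wrist')
k=lambda i:cv2.resize(i,(400,300),interpolation=cv2.INTER_CUBIC)
cv2.imwrite('pics/p3.png',np.vstack([np.hstack([k(c['pixels'][150:300,240:440,::-1]),k(s['pixels'][80:260,190:430,::-1])]),np.hstack([k(w['pixels'][:,:,::-1]),k(s['pixels'][130:220,250:370,::-1])])]))
o=ctrl.get_obs();print(o['eef_pos'],o['q'],o['wrist_force'])"
```

```text
[0.46103078 0.0133259  0.33315159] [ 0.27783632  0.15914277  1.6743279  -0.82171198  1.70500016  0.45371812] [ 0.23921406  0.49785996 -2.63175419]
```

View pics/p3.png

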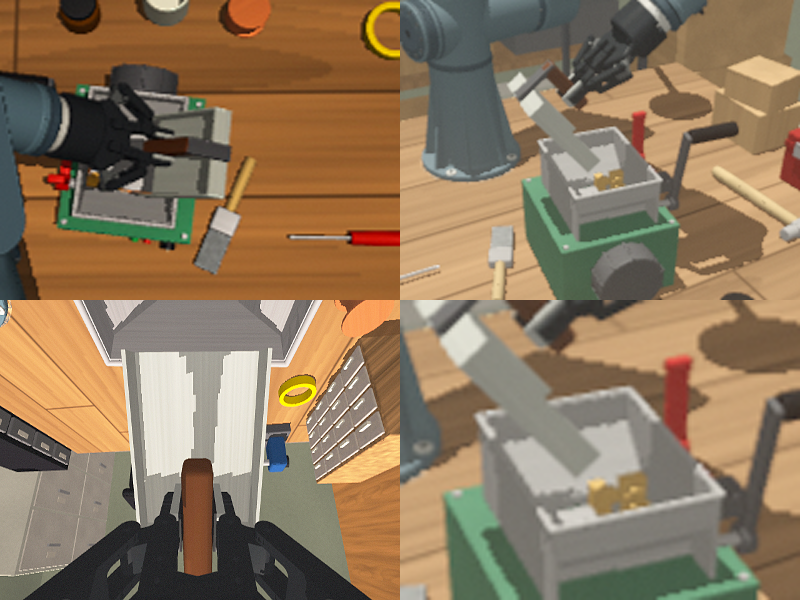

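The wrist view shows the pan empty, the castings are visible in the hopper at about (625,490), and the wrist load fell by about 2.2 N, which matches five castings. I'll untilt and put the tray back.

Request:
move_arm(plan=[-0.03, -0.27, 0, 0.13, -0.016, 0, -0.06, -0.54, -0.1, 0.26, -0.031, 0, -0.1, -0.8, -0.25, 0.4, -0.048, 0, -0.12, -1, -0.3, 0.55, -0.066, 0, -0.13, -1.15, -0.35, 0.7, -0.084, 0, -0.16, -1.36, -0.4, 0.9, -0.108, 0, -0.16, -1.36, -0.4, 0.9, -0.108, 0])

```text
time_s: 11.92
eef_pos: [0.4524, -0.0583, 0.3135]
eef_rot: [0.0, 0.75, 0.661, 0.0]
wrist_force: [0.6, -0.6, -2.4]
opening: 0.222
grasp_force: 59.9
```

Request:
move_arm(plan=[0.2, -0.4, 0, 0, 0, 0.03, 0.6, -1.2, 0, 0, 0, 0.08, 1, -2, 0, 0, 0, 0.13, 1.4, -2.8, 0, 0, 0, 0.18, 1.8, -3.4, 0, 0, 0, 0.23, 2, -3.8, 0, 0, 0, 0.24, 2.05, -3.95, 0, 0, 0, 0.24, 2.05, -3.95, -0.6, 0, 0, 0.24, 2.05, -3.95, -1.4, 0, 0, 0.24, 2.05, -3.95, -2.2, 0, 0, 0.24])

```text
time_s: 13.18
eef_pos: [0.5553, -0.2507, 0.2021]
eef_rot: [0.0, 0.662, 0.749, -0.0]
wrist_force: [0.6, -0.3, -3.6]
opening: 0.221
grasp_force: 59.9
```

```bash
cat > o.py <<'E'
from h import *
np.set_printoptions(precision=4,suppress=True)
o=ctrl.get_obs();print(o["eef_pos"],o["q"],o["wrist_force"]); M=R.from_quat(o["eef_rot"],scalar_first=True).as_matrix();print("x",M[:,0],"y",M[:,1],"z",M[:,2])
E
python3 o.py
```

```text
[ 0.5553 -0.2507  0.2021] [-0.6181  0.2817  1.5458 -0.001   1.3138 -0.7409] [ 0.5872 -0.3096 -3.5541]
x [-0.1228  0.9924 -0.0009] y [ 0.9924  0.1228 -0.0004] z [-0.0003 -0.0009 -1.    ]
```

Request:
move_arm(plan=[0, 0, -0.8, 0, 0, 0, 0, 0, -1.6, 0, 0, 0, 0, 0, -2.3, 0, 0, 0, 0, 0, -2.7, 0, 0, 0, 0, 0, -2.9, 0, 0, 0, 0, 0, -3, 0, 0, 0, 0, 0, -3.05, 0, 0, 0, 0, 0, -3.08, 0, 0, 0, 0, 0, -3.1, 0, 0, 0, 0, 0, -3.1, 0, 0, 0])

```text
time_s: 14.42
eef_pos: [0.5556, -0.252, 0.048]
eef_rot: [0.0, 0.663, 0.749, 0.0]
wrist_force: [0.3, -0.8, -2.0]
opening: 0.222
grasp_force: 59.7
```

Request:
move_arm(plan=[0, 0, -0.02, 0, 0, 0, 0, 0, -0.03, 0, 0, 0, 0, 0, -0.03, 0, 0, 0])

```text
time_s: 14.8
eef_pos: [0.5556, -0.2521, 0.0469]
eef_rot: [0.0, 0.663, 0.749, -0.0]
wrist_force: [-2.6, 1.6, 4.9]
opening: 0.222
grasp_force: 60.8
```

Request:
move_arm(plan=[0, 0, 0, 0, 0, 0, 0, 0, 0, 0, 0, 0, 0, 0, 0, 0, 0, 0, 0, 0, 0, 0, 0, 0, 0, 0, 0.1, 0, 0, 0, 0, 0, 0.5, 0, 0, 0, 0, 0, 1.2, 0, 0, 0, 0, 0, 2.2, 0, 0, 0, 0, 0, 3.4, 0, 0, 0, 0, 0, 4.6, 0, 0, 0], grip=85)

```text
time_s: 16.05
eef_pos: [0.5553, -0.2518, 0.28]
eef_rot: [0.001, 0.663, 0.749, 0.0]
wrist_force: [0.1, -0.9, -0.1]
opening: 0.997
grasp_force: 0.0
```

```bash
cat > f.py <<'E'
from h import *
np.set_printoptions(precision=4,suppress=True)
c=ctrl.camera('top');s=ctrl.camera('scene');w=ctrl.camera('wrist')
k=lambda i:cv2.resize(i,(400,300),interpolation=cv2.INTER_CUBIC)
cv2.imwrite('pics/p4.png',np.vstack([np.hstack([k(c['pixels'][180:270,240:360,::-1]),k(s['pixels'][130:220,270:390,::-1])]),np.hstack([k(w['pixels'][:,:,::-1]),k(s['pixels'][250:325,170:270,::-1])])]))
import pickle; pickle.dump(dict(top=c,scene=s),open("c1.pkl","wb"))
E
python3 f.py; python3 o.py
```

```text
[ 0.5575 -0.2532  0.2831] [-0.6199  0.2179  1.4584  0.      1.4542 -0.7421] [ 0.2669  0.8027 -0.7011]
x [-0.1219  0.9925 -0.0075] y [0.9925 0.1219 0.0082] z [ 0.009  -0.0064 -0.9999]
```

View pics/p4.png

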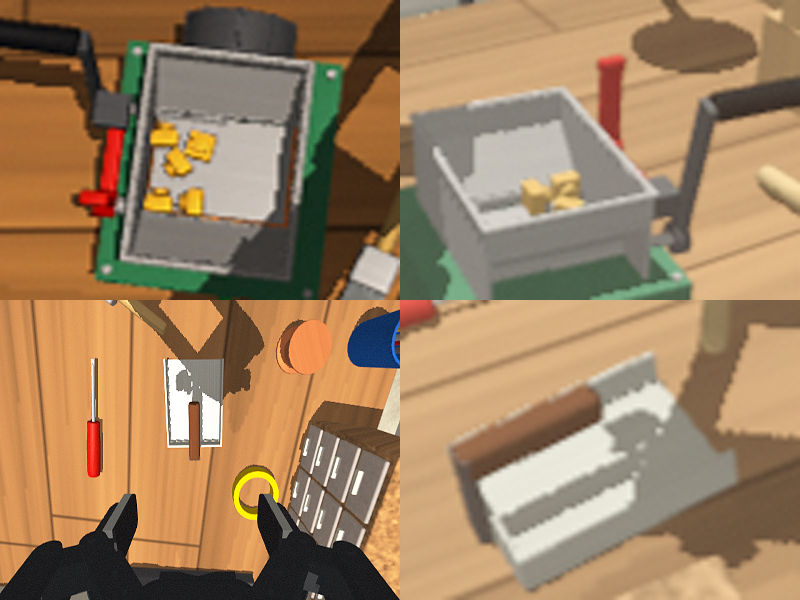

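Top view: all five castings lie in the hopper at about (180,170) in the crop, and the tray is flat and empty. The catch tab is still upright.

```bash
python3 - <<'E'
from h import *
import pickle
np.set_printoptions(precision=4,suppress=True)
C=pickle.load(open("c1.pkl","rb"));t=C["top"];s=C["scene"]
P=np.array([.468,.0695,0]);Rp=R.from_euler("z",-.12)
tp=lambda x,y:(240+x*.3,180+y*.3); sp=lambda x,y:(270+(x-400)*.3,130+y*.3)
p=t["pixels"].astype(int);m=((p[...,0]>90)&(p[...,1]<60)&(p[...,2]<60)); ys,xs=np.nonzero(m[215:250,255:285]); 
for y in range(217,247): 
    r=xs[ys+215==y]+255
    if len(r):print(y,r.min(),r.max(),end=" | ")
print()
for a in((90,202),(97,202)):
    for b in((611,60),):
        q,e=two(t,tp(*a),s,sp(*b));print(a,q,e,"pol",Rp.inv().apply(q-P))
    q=onz(t,*tp(*a),.265);print("z.265",q,"pol",Rp.inv().apply(q-P))
g=np.array([.564,.2241,.2736]);print("leverpol",Rp.inv().apply(g-P))
for q in (Rp.apply([-.05,.097,.265])+P,Rp.apply([-.05,.097,.18])+P): print(q,proj(t,q),proj(s,q))
E
```

```text
218 273 274 | 219 272 277 | 220 272 276 | 221 272 276 | 222 272 276 | 223 272 276 | 224 271 276 | 225 271 275 | 226 271 275 | 227 271 275 | 228 271 275 | 229 271 275 | 230 271 275 | 231 270 275 | 232 270 274 | 233 270 274 | 234 270 284 | 235 270 274 | 236 270 274 | 237 265 274 | 238 263 274 | 239 263 274 | 240 264 274 | 241 264 274 | 242 267 273 | 243 267 273 | 244 268 273 | 
(90, 202) [0.4284 0.1722 0.2583] 0.0025860358025142772 pol [-0.0516  0.0972  0.2583]
z.265 [0.4272 0.1702 0.265 ] pol [-0.0526  0.0951  0.265 ]
(97, 202) [0.4295 0.1686 0.2593] 0.0074747538438438435 pol [-0.0501  0.0937  0.2593]
z.265 [0.4271 0.1646 0.265 ] pol [-0.052   0.0895  0.265 ]
leverpol [0.0768 0.165  0.2736]
[0.43   0.1718 0.265 ] [266.4116 239.5513] [333.1433 146.1685]
[0.43   0.1718 0.18  ] [270.1607 242.1697] [331.7717 172.3609]
```

Request:
move_arm(plan=[0, 0.3, 0.9, 0, 0, 0, -0.1, 1, 1.6, 0, 0, -0.03, -0.3, 2, 1.6, 0, 0, -0.06, -0.5, 3, 1.6, 0, 0, -0.09, -0.7, 4, 1.6, 0, 0, -0.12, -0.9, 5, 1.6, 0, 0, -0.15, -1.1, 6, 1.6, 0, 0, -0.18, -1.3, 7, 1.6, 0, 0, -0.21, -1.5, 8, 1.6, 0, 0, -0.24, -1.6, 8.4, 1.6, 0, 0, -0.24], grip=0)

```text
time_s: 17.45
eef_pos: [0.4739, 0.1705, 0.3558]
eef_rot: [-0.001, 0.747, 0.665, -0.0]
wrist_force: [0.2, -0.3, 0.6]
opening: -0.005
grasp_force: 0.0
```

Request:
move_arm(plan=[0, 0, 0, 0, 0, 0, 0, 0, 0, 0, 0, 0])

```text
time_s: 17.7
eef_pos: [0.4753, 0.1675, 0.3559]
eef_rot: [-0.0, 0.748, 0.664, -0.0]
wrist_force: [0.0, -0.7, -0.3]
opening: -0.001
grasp_force: 0.0
```

```bash
python3 o.py
```

```text
[0.4753 0.1675 0.3559] [ 0.1032 -0.0587  1.6111 -0.0004  1.5899  0.2213] [ 0.0103 -0.7073 -0.3139]
x [ 0.1178  0.993  -0.0006] y [ 0.993  -0.1178 -0.0006] z [-0.0007 -0.0005 -1.    ]
```

Request:
move_arm(plan=[0, 0.06, -0.6, 0, 0, 0, 0, 0.06, -1.2, 0, 0, 0, 0, 0.06, -1.8, 0, 0, 0, 0, 0.06, -2.3, 0, 0, 0, 0, 0.06, -2.6, 0, 0, 0, 0, 0.06, -2.7, 0, 0, 0, 0, 0.06, -2.7, 0, 0, 0])

```text
time_s: 18.58
eef_pos: [0.4758, 0.1708, 0.2217]
eef_rot: [0.0, 0.748, 0.664, 0.0]
wrist_force: [0.9, 0.0, 0.2]
opening: 0.004
grasp_force: 0.0
```

Request:
move_arm(plan=[-0.2, 0.024, 0, 0, 0, 0, -0.4, 0.048, 0, 0, 0, 0, -0.6, 0.072, 0, 0, 0, 0, -0.75, 0.09, 0, 0, 0, 0, -0.9, 0.108, -0.03, 0, 0, 0, -1.05, 0.126, -0.08, 0, 0, 0, -1.2, 0.144, -0.13, 0, 0, 0])

```text
time_s: 19.45
eef_pos: [0.4151, 0.1783, 0.2146]
eef_rot: [0.0, 0.748, 0.664, 0.0]
wrist_force: [1.9, -0.5, 0.1]
opening: -0.0
grasp_force: 0.7
```

```bash
python3 -c "
from h import *
c=ctrl.camera('top');s=ctrl.camera('scene')
k=lambda i:cv2.resize(i,(400,300),interpolation=cv2.INTER_CUBIC)
cv2.imwrite('pics/p5.png',np.hstack([k(c['pixels'][180:270,240:360,::-1]),k(s['pixels'][115:205,270:390,::-1])]))"
```

```text
(no output)
```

View pics/p5.png

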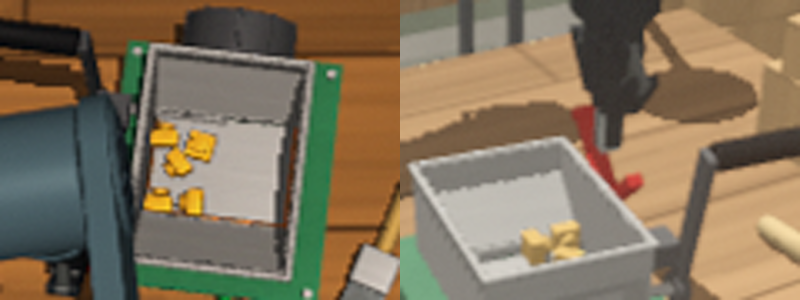

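The tab is leaning forward and the nose has lifted to about (630,185) in the crop. I'll push further to get well clear.

Request:
move_arm(plan=[-0.15, 0.018, -0.03, 0, 0, 0, -0.3, 0.036, -0.06, 0, 0, 0, -0.45, 0.054, -0.09, 0, 0, 0, -0.6, 0.072, -0.12, 0, 0, 0, -0.6, 0.072, -0.12, 0, 0, 0])

```text
time_s: 20.18
eef_pos: [0.3845, 0.182, 0.2085]
eef_rot: [-0.0, 0.747, 0.664, -0.0]
wrist_force: [1.4, 0.2, -0.2]
opening: 0.003
grasp_force: 0.0
```

Request:
move_arm(plan=[0, 0, 0.6, 0, 0, 0, 0, 0, 1.6, 0, 0, 0, 0, 0, 2.7, 0, 0, 0, 0, 0, 3.8, 0, 0, 0, 0.8, 0.2, 4, 0, 0, 0, 1.6, 0.4, 4, 0, 0, 0, 2.4, 0.6, 4, 0, 0, 0, 3.2, 0.8, 4, 0, 0, 0, 3.6, 0.94, 4, 0, 0, 0, 3.6, 0.94, 4, 0, 0, 0], grip=70)

```text
time_s: 21.42
eef_pos: [0.5661, 0.2289, 0.4072]
eef_rot: [-0.001, 0.748, 0.664, -0.001]
wrist_force: [-0.2, -0.2, -1.1]
opening: 0.82
grasp_force: 0.0
```

```bash
cat > g.py <<'E'
from h import *
import pickle
c=ctrl.camera('top');s=ctrl.camera('scene');w=ctrl.camera('wrist')
pickle.dump(dict(w=w,s=s,top=c),open("c2.pkl","wb"))
k=lambda i,a=400,b=300:cv2.resize(i,(a,b),interpolation=cv2.INTER_CUBIC)
cv2.imwrite('pics/p6.png',np.vstack([np.hstack([k(c['pixels'][180:270,240:360,::-1]),k(s['pixels'][115:205,270:390,::-1])]),np.hstack([k(w['pixels'][:,:,::-1],480,300),np.zeros((300,320,3),np.uint8)])]))
E
python3 g.py; python3 o.py
```

```text
[0.5648 0.2288 0.4088] [ 0.1903  0.1761  1.2629 -0.      1.7032  0.3082] [-0.0014  0.3623  0.0267]
x [ 0.1176  0.9931 -0.0002] y [ 0.9931 -0.1176 -0.0005] z [-0.0006 -0.0001 -1.    ]
```

View pics/p6.png

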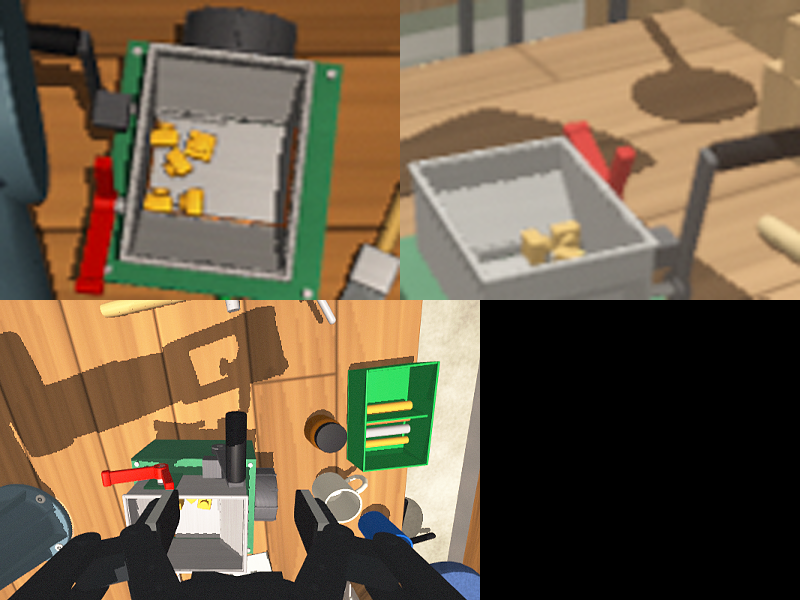

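The catch is flipped well clear, with the tab leaning forward. The wrist view (full-frame pixels) shows the lever grip from (313,149) to (313,243).

```bash
python3 - <<'E'
from h import *
import pickle
np.set_printoptions(precision=4,suppress=True)
C=pickle.load(open("c2.pkl","rb"));w=C["w"];c1=pickle.load(open("c1.pkl","rb"))
p=w["pixels"];m=(p.max(2)<45).astype(np.uint8);m[:146]=0;m[236:]=0;m[:,:290]=0;m[:,335:]=0
for y in range(146,236,12):
    x=np.nonzero(m[y])[0]; print(y,(x.min(),x.max()) if len(x) else None,end=" ")
print()
P=np.array([.468,.0695,0]);Rp=R.from_euler("z",-.12)
for q in((314,151),(314,195),(314,240)):
    for z in(.26,.2736,.285):
        a=onz(w,*q,z);print(q,a,Rp.inv().apply(a-P))
t,s=c1["top"],c1["scene"]
T=lambda x,y:(225+x/3.0769,175+y/3.0769); S=lambda x,y:(255+x/2.7397,140+(y-300)/2.7397)
print(two(w,(314,150),s,S(377,347)),two(w,(314,150),t,T(28,43)),two(w,(314,242),s,S(298,360)))
E
```

```text
146 None 158 (np.int64(301), np.int64(328)) 170 (np.int64(301), np.int64(328)) 182 (np.int64(301), np.int64(327)) 194 (np.int64(301), np.int64(327)) 206 (np.int64(301), np.int64(327)) 218 (np.int64(301), np.int64(327)) 230 (np.int64(301), np.int64(327)) 
(314, 151) [0.5663 0.2583 0.26  ] [0.075  0.1992 0.26  ]
(314, 151) [0.5667 0.2605 0.2736] [0.0751 0.2014 0.2736]
(314, 151) [0.5669 0.2623 0.285 ] [0.0752 0.2032 0.285 ]
(314, 195) [0.5615 0.2183 0.26  ] [0.075 0.159 0.26 ]
(314, 195) [0.5621 0.2224 0.2736] [0.0751 0.163  0.2736]
(314, 195) [0.5625 0.2258 0.285 ] [0.0752 0.1665 0.285 ]
(314, 240) [0.5561 0.1739 0.26  ] [0.075  0.1142 0.26  ]
(314, 240) [0.5569 0.18   0.2736] [0.0751 0.1204 0.2736]
(314, 240) [0.5576 0.1851 0.285 ] [0.0751 0.1255 0.285 ]
(array([0.5696, 0.2641, 0.2746]), np.float64(0.007717771349265317)) (array([0.5669, 0.2612, 0.2734]), np.float64(0.000403870051185114)) (array([0.5584, 0.1808, 0.2761]), np.float64(0.004278797303205337))
```

Request:
move_arm(plan=[-0.02, 0, -0.8, 0, 0, 0, -0.02, 0, -1.6, 0, 0, 0, -0.02, 0, -2.3, 0, 0, 0, -0.02, 0, -2.8, 0, 0, 0, -0.02, 0, -3.1, 0, 0, 0, -0.02, 0, -3.1, 0, 0, 0])

```text
time_s: 22.32
eef_pos: [0.5637, 0.2287, 0.2533]
eef_rot: [-0.0, 0.748, 0.664, -0.001]
wrist_force: [-0.3, -0.1, 1.0]
opening: 0.819
grasp_force: 0.0
```

Request:
move_arm(plan=[0, 0, 0, 0, 0, 0, 0, 0, 0, 0, 0, 0, 0, 0, 0, 0, 0, 0, 0, 0, 0, 0, 0, 0, 0, 0, 0, 0, 0, 0], grip=0)

```text
time_s: 22.95
eef_pos: [0.564, 0.2291, 0.2553]
eef_rot: [-0.0, 0.748, 0.664, -0.0]
wrist_force: [-6.1, -0.2, 7.1]
opening: 0.262
grasp_force: 58.5
```

```bash
cat > l.py <<'E'
from h import *
np.set_printoptions(precision=3,suppress=True)
o=ctrl.get_obs();print(o["eef_pos"],o["q"],o["wrist_force"],o["torque"])
Rp=R.from_euler("z",-.12); ax=Rp.apply([0,-1,0])
g=np.array([0,0,-.0]) ; r=np.array([.140*np.sin(.2),0,.140*np.cos(.2)])
k=.6  # tool turns k*angle
go=np.array([0,0,.019]) # TCP -> grasp point, tool down
for a in np.arange(.1,1.16,.1).tolist()+[1.05]:
    d=Rp.apply(R.from_rotvec([0,-a,0]).apply(r)-r)
    Q=R.from_rotvec(ax*k*a); sh=d+go-Q.apply(go)
    print(round(a,2),"shift",sh/.05,"turn",Q.as_rotvec())
E
python3 l.py
```

```text
[0.564 0.229 0.255] [0.191 0.236 1.492 0.    1.413 0.309] [-6.081 -0.195  7.098] [-0.019  0.888 -0.169]
0.1 shift [-0.252  0.03   0.043] turn [-0.007 -0.06   0.   ]
0.2 shift [-0.507  0.061  0.059] turn [-0.014 -0.119  0.   ]
0.3 shift [-0.762  0.092  0.048] turn [-0.022 -0.179  0.   ]
0.4 shift [-1.015  0.122  0.011] turn [-0.029 -0.238  0.   ]
0.5 shift [-1.262  0.152 -0.052] turn [-0.036 -0.298  0.   ]
0.6 shift [-1.502  0.181 -0.141] turn [-0.043 -0.357  0.   ]
0.7 shift [-1.731  0.209 -0.254] turn [-0.05  -0.417  0.   ]
0.8 shift [-1.948  0.235 -0.39 ] turn [-0.057 -0.477  0.   ]
0.9 shift [-2.149  0.259 -0.549] turn [-0.065 -0.536  0.   ]
1.0 shift [-2.333  0.281 -0.727] turn [-0.072 -0.596  0.   ]
1.1 shift [-2.499  0.301 -0.924] turn [-0.079 -0.655  0.   ]
1.05 shift [-2.418  0.292 -0.823] turn [-0.075 -0.625  0.   ]
```

Request:
move_arm(plan=[0, 0, 0, 0, 0, 0, 0, 0, 0, 0, 0, 0, 0, 0, -0.1, 0, 0, 0, 0, 0, -0.12, 0, 0, 0, 0, 0, -0.12, 0, 0, 0], grip=50)

```text
time_s: 23.58
eef_pos: [0.5644, 0.2288, 0.2474]
eef_rot: [-0.0, 0.748, 0.664, -0.0]
wrist_force: [-0.9, -0.6, -0.8]
opening: 0.587
grasp_force: 0.0
```

Request:
move_arm(plan=[0, 0, 0, 0, 0, 0, 0, 0, 0, 0, 0, 0, 0, 0, 0, 0, 0, 0, 0, 0, 0, 0, 0, 0, 0, 0, 0, 0, 0, 0], grip=0)

```text
time_s: 24.2
eef_pos: [0.5639, 0.229, 0.2481]
eef_rot: [-0.0, 0.748, 0.664, -0.0]
wrist_force: [-5.8, -0.4, 3.5]
opening: 0.265
grasp_force: 58.7
```

Request:
move_arm(plan=[-0.13, 0.015, 0.02, -0.003, -0.03, 0, -0.25, 0.03, 0.04, -0.007, -0.06, 0, -0.38, 0.045, 0.05, -0.011, -0.09, 0, -0.51, 0.061, 0.06, -0.014, -0.12, 0, -0.64, 0.076, 0.055, -0.018, -0.15, 0, -0.76, 0.092, 0.05, -0.022, -0.18, 0, -0.89, 0.107, 0.03, -0.026, -0.21, 0, -1.02, 0.122, 0.01, -0.029, -0.24, 0, -1.14, 0.137, -0.02, -0.032, -0.27, 0, -1.26, 0.152, -0.05, -0.036, -0.3, 0])

```text
time_s: 25.45
eef_pos: [0.5046, 0.2365, 0.2483]
eef_rot: [0.116, 0.738, 0.656, 0.105]
wrist_force: [12.0, -1.5, -0.9]
opening: 0.263
grasp_force: 58.7
```

Request:
move_arm(plan=[-0.12, 0.014, -0.045, -0.004, -0.03, 0, -0.24, 0.029, -0.09, -0.007, -0.06, 0, -0.36, 0.043, -0.145, -0.01, -0.09, 0, -0.47, 0.057, -0.2, -0.014, -0.12, 0, -0.58, 0.07, -0.27, -0.018, -0.15, 0, -0.69, 0.083, -0.34, -0.022, -0.18, 0, -0.79, 0.095, -0.42, -0.026, -0.21, 0, -0.89, 0.107, -0.5, -0.029, -0.24, 0, -0.98, 0.118, -0.58, -0.033, -0.27, 0, -0.98, 0.118, -0.58, -0.033, -0.27, 0])

```text
time_s: 26.7
eef_pos: [0.4548, 0.2432, 0.221]
eef_rot: [0.215, 0.715, 0.637, 0.192]
wrist_force: [-2.1, -4.1, 14.5]
opening: 0.265
grasp_force: 60.0
```

```bash
python3 o.py
```

```text
[0.4548 0.2432 0.221 ] [ 0.4428 -0.2045  2.1228 -0.4369  0.76    0.8071] [-2.0538 -4.0545 14.4928]
x [0.1152 0.9933 0.0014] y [ 0.8281 -0.0968  0.5522] z [ 0.5486 -0.0624 -0.8337]
```

Request:
move_arm(plan=[-0.06, 0.007, -0.03, -0.003, -0.02, 0, -0.14, 0.016, -0.11, -0.005, -0.04, 0, -0.22, 0.026, -0.2, -0.007, -0.06, 0, -0.28, 0.032, -0.26, -0.007, -0.06, 0, -0.28, 0.032, -0.26, -0.007, -0.06, 0])

```text
time_s: 27.32
eef_pos: [0.4445, 0.2447, 0.2111]
eef_rot: [0.238, 0.708, 0.63, 0.214]
wrist_force: [17.7, -11.0, 13.4]
opening: 0.267
grasp_force: 59.4
```

```bash
cat > an.py <<'E'
from h import *
np.set_printoptions(precision=3,suppress=True)
o=ctrl.get_obs();z=R.from_quat(o["eef_rot"],scalar_first=True).as_matrix()[:,2]
d=R.from_euler("z",.12).apply(o["eef_pos"]-.019*z-np.array([.5639,.229,.2671]))
x,h=.0278+d[0],.1372+d[2];a=np.arctan2(-x,h)
f=R.from_euler("z",.12).apply(o["wrist_force"])
print("angle",a+.2,"radius",np.hypot(x,h),"tang F",f[0]*np.cos(a)+f[2]*np.sin(a),"rad F",-f[0]*np.sin(a)+f[2]*np.cos(a),f)
E
python3 an.py
```

```text
angle 1.0241716171854542 radius 0.1418296292701848 tang F 22.682173885899104 rad F -4.757228415366335 [18.897 -8.816 13.417]
```

Request:
move_arm(plan=[-0.04, 0.02, -0.045, 0, 0, 0, -0.04, 0.02, -0.045, 0, 0, 0, -0.04, 0.02, -0.045, 0, 0, 0])

```text
time_s: 27.7
eef_pos: [0.4444, 0.2448, 0.2108]
eef_rot: [0.24, 0.708, 0.629, 0.214]
wrist_force: [21.5, -18.1, 17.8]
opening: 0.264
grasp_force: 59.7
```

```bash
python3 an.py; python3 -c "
from h import *
c=ctrl.camera('top');s=ctrl.camera('scene')
k=lambda i:cv2.resize(i,(400,300),interpolation=cv2.INTER_CUBIC)
cv2.imwrite('pics/p7.png',np.vstack([np.hstack([k(c['pixels'][180:285,240:380,::-1]),k(s['pixels'][115:265,240:440,::-1])]),np.hstack([k(c['pixels'][100:300,180:447,::-1]),k(s['pixels'][230:350,150:310,::-1])])]))"; python3 an.py
```

```text
angle 1.0269812892407169 radius 0.14179485177246132 tang F 28.973588309137675 rad F -5.232298588846319 [ 23.468 -15.432  17.779]
angle 1.0270070545476844 radius 0.14180496373093365 tang F 29.508434978006278 rad F -4.20914498832097 [ 23.077 -15.851  18.866]
```

View pics/p7.png

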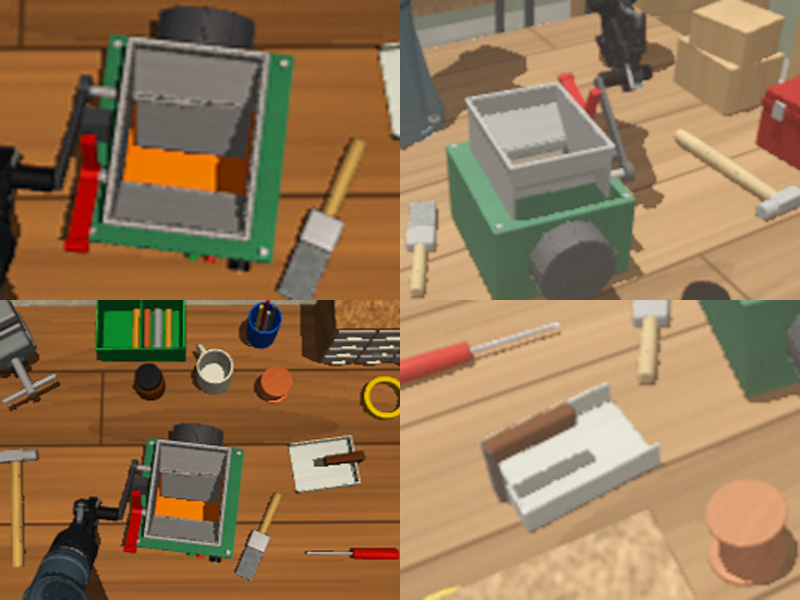

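The hopper is empty, the tub's orange floor shows through the open gate at (185,170), and the lever is against its stop. I'll ease the side load and let it settle.

Request:
move_arm(plan=[0, -0.03, 0, 0, 0, 0, 0, -0.03, 0, 0, 0, 0, 0, -0.03, 0, 0, 0, 0, 0, -0.03, 0, 0, 0, 0, 0, -0.03, 0, 0, 0, 0, 0, -0.03, 0, 0, 0, 0])

```text
time_s: 28.55
eef_pos: [0.4444, 0.2447, 0.211]
eef_rot: [0.239, 0.708, 0.629, 0.216]
wrist_force: [22.3, -10.7, 15.6]
opening: 0.259
grasp_force: 59.5
```

```bash
python3 an.py; python3 -c "
from h import *
p=ctrl.camera('top')['pixels'][185:270,272:340].astype(int); print('yellow',((p[...,0]>150)&(p[...,1]>140)&(p[...,2]<110)).sum())
p=ctrl.camera('scene')['pixels'][155:225,270:350].astype(int); print('brass',((p[...,0]-p[...,2]>70)).sum())
"
```

```text
angle 1.0261086452890087 radius 0.1418435801963158 tang F 27.307617592386332 rad F -6.632760767630723 [23.385 -7.92  15.584]
yellow 0
brass 397
```

```bash
python3 -c "
from bench import ctrl
print(ctrl.hand_in())"
```

```text
the job is handed in; nothing more can be done
None
```

I handed the job in at about 29 s: the hopper is empty with no casting seen outside the polisher, the tray is flat on the bench and released, the catch is off, and the gripper is holding the lever fully open against its stop.

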